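Nest the finished steelware mouth down on its two boards

ROBOT

A 7-joint arm with a two-finger parallel gripper is mounted at the origin on the work surface. World frame = base frame: x ahead of the robot, y to its left, z up, the work surface at z = 0. Lengths are in m, angles in rad, forces in N, time in s.
With the tool pointing down it reaches from about 0.425 to 0.825 m from the base axis. Payload 3.6 kg.
Tool frame: the origin (TCP) lies where the fingers leave the gripper's body, on its centre line; the fingertips stand 73 mm ahead of it and the grasp point (between the pads) lies 54 mm ahead of it; z points along the fingers, y is the line along which they close (so a half turn about z gives the same grasp; the last joint's range is limited). The gripper opens to 85 mm and grips with 20 to 120 N. Pads are 22 mm wide; open, the fingers measure 114 mm over their backs; the gripper's body (76 mm by 85 mm) begins 54 mm behind the grasp point. The pads swing forward as they close: fully open they stand 13 mm farther back than shut.
Start: joints at [1.151, 0.615, -0.013, 1.423, 0.008, 1.103, -0.04], TCP at [0.249, -0.6, 0.304] pointing down, gripper open.
Joint ranges: [-3.12, 3.12], [-0.3, 2.06], [-1.34, 1.32], [0.26, 2.42], [-1.36, 4.5], [0.01, 1.98], [-2.84, 2.84]. Speed limits (rad/s): [2.79, 2.79, 3.14, 3.14, 3.14, 3.14, 3.14].

INTERFACE

Orientations are given as a unit quaternion [x, y, z, w].
In Python, from station import arm, snapshot, camera_info, ticket gives the robot as it stands. Calls block until the motion is done:
- arm.movep(position, orientation): joint-space move of the TCP to a pose.
- arm.line_to(position, velocity=0.15, ori=None): straight line of the TCP; ori=None keeps the orientation; velocity is the mean speed in m/s.
- arm.move_j(angles): joint-space move.
- arm.move_gripper(opening, effort=None): opening from 0.0 (shut) to 1.0 (fully open); effort is the grip in N (None keeps the last); returns when the fingers have stopped.
- arm.pause(seconds).
- arm.ik(position, orientation): joint angles nearest the present ones, or None.
- snapshot(name): name is "scene" or "side" or "wrist"; returns the picture (420x560x3 uint8, blue, green, red); there is no depth.
- camera_info(name): a dict with "fx", "fy", "cx", "cy" (pixels), "R" (3x3) and "t" (3): a world point X has camera coordinates R X + t; the wrist camera has in their place "T_tool_cam" (4x4, takes a point from camera to tool coordinates, whose origin is the TCP and whose axes are the flange's). Camera axes: x right, y down, z forward; pixel columns grow to the right and rows downward; lengths in m; the calibration is good to about 2 mm. A picture is of the moment at which its call begins: read the wrist's pose just before it. camera_info takes no time and is no camera call.
A pose or a line that the arm cannot do raises arm.MotionError and nothing moves.
- ticket.finish_job(): hands the job in; it is judged then, once.
Readings, each from a call of its own:
- arm.read_time(): time.
- arm.read_joint_positions(): joint angles.
- arm.read_dq(): joint speeds.
- arm.read_effort(): joint torques, N m.
- arm.read_tool_pos(): TCP position.
- arm.read_eef_rot(): TCP orientation.
- arm.read_ft_force(): force on the tool from outside, world axes, zero at the start.
- arm.read_wrist_torque(): the same for the moment, N m.
- arm.read_opening(): opening from 0.0 (shut) to 1.0 (fully open).
- arm.read_finger_force(): force on a finger pad.
Only numpy, scipy, OpenCV 4.12 (cv2) and the standard library are available. Lean on these libraries where they do the work, as an engineer would, in place of code of your own. Each camera call takes 0.05 s, during which the arm holds its last target. There are 200 camera calls.

TASK

Put the finished steelware away mouth down, so that no filings get inside: on the middle of the round board stand the smallest round beaker, then set the middle one over it, then the largest over both; on the middle of the square board stand the smaller square tin, then set the larger one over it. Every piece must rest squarely with its own rim flat on the board and be let go, and the hammer, the red can and the ferrule tray must be left where they are.

Things in the scene. Friction and masses are not known exactly. Their poses are not given: they have to be found in the camera images.
- round_board: Round flat wooden set-down board, 110 mm diameter, 12 mm thick, fixed to the bench, its place differs each time. Origin: centre of its underside, on the bench; z up.
- square_board: Square flat wooden set-down board, 100 x 100 mm, 12 mm thick, fixed to the bench, its place and yaw differ each time. Origin: centre of its underside, on the bench; z up, x and y square to its sides.
- beaker_small: The smallest of three round bare-steel beakers, standing mouth down: a plain straight cylinder, outside diameter 34 mm, 60 mm tall, wall and closed top 2.5 mm thick (inside diameter 29 mm, inside height 57.5 mm), open at the bottom, thin seams under 1 mm proud. Loose, under 0.25 kg. Origin: centre of the open mouth (its underside); z up through the closed top.
- beaker_medium: The middle one of three round bare-steel beakers, standing mouth down: a plain straight cylinder, outside diameter 50 mm, 72 mm tall, wall and closed top 2.5 mm thick (inside diameter 45 mm, inside height 69.5 mm), open at the bottom, thin seams under 1 mm proud. Loose, under 0.25 kg. Origin: centre of the open mouth (its underside); z up through the closed top.
- beaker_large: The largest of three round bare-steel beakers, standing mouth down: a plain straight cylinder, outside diameter 66 mm, 84 mm tall, wall and closed top 2.5 mm thick (inside diameter 61 mm, inside height 81.5 mm), open at the bottom, thin seams under 1 mm proud. Loose, under 0.25 kg. Origin: centre of the open mouth (its underside); z up through the closed top.
- tin_small: The smaller of two square bare-steel tins, standing mouth down: 40 x 40 mm outside, 56 mm tall, walls and closed top 2.5 mm thick (inside 35 x 35 mm, inside height 53.5 mm), open at the bottom, thin seams under 1 mm proud. Loose, under 0.25 kg. Origin: centre of the open mouth (its underside); z up through the closed top, x and y square to the sides.
- tin_large: The larger of two square bare-steel tins, standing mouth down: 60 x 60 mm outside, 70 mm tall, walls and closed top 2.5 mm thick (inside 55 x 55 mm, inside height 67.5 mm), open at the bottom, thin seams under 1 mm proud. Loose, under 0.25 kg. Origin: centre of the open mouth (its underside); z up through the closed top, x and y square to the sides.
- hammer: Bystander, leave alone: hammer lying beyond the work, 280 mm long, lying crosswise (along y), handle along its own x. Origin on its underside, at mid-length.
- can: Bystander, leave alone: closed red can, 72 mm diameter, 85 mm tall, standing to the robot's left. Origin: centre of its underside.
- ferrule_tray: Bystander, leave alone: open sheet-metal tray of ferrules, 130 x 180 mm, 50 mm high, to the robot's right. Origin: centre of its underside.

How it is judged:
At the end, for the whole second after the job is handed in: Beakers on the round board, tins on the square one, mouth down, rims on the board (within 3 mm), upright within 0.06 rad, at rest. Smallest of each within 15 mm of the board centre; next beakers within 10 mm of the one inside, large tin within 14 mm. Bystanders moved under 25 mm (z of beaker_small in the frame of round_board between 0.009 and 0.015 m and angle between each of beaker_small, beaker_medium, beaker_large, tin_small, tin_large's own z axis and vertical below 0.06 rad and linear speed of each of beaker_small, beaker_medium, beaker_large, tin_small, tin_large below 0.02 m/s and angular speed of each of beaker_small, beaker_medium, beaker_large, tin_small, tin_large below 0.2 rad/s and z of beaker_medium in the frame of round_board between 0.009 and 0.015 m and z of beaker_large in the frame of round_board between 0.009 and 0.015 m and z of tin_small in the frame of square_board between 0.009 and 0.015 m and z of tin_large in the frame of square_board between 0.009 and 0.015 m and horizontal distance between beaker_small and round_board below 0.015 m and horizontal distance between tin_small and square_board below 0.015 m and horizontal distance between beaker_medium and beaker_small below 0.01 m and horizontal distance between beaker_large and beaker_medium below 0.01 m and horizontal distance between tin_large and tin_small below 0.014 m); the robot touches nothing.
It fails at once if the hammer is disturbed (moved more than 25 mm) (distance of hammer from where it was at the start of the episode above 0.025 m).
It fails at once if the red can is disturbed (moved more than 25 mm) (distance of can from where it was at the start of the episode above 0.025 m).
It fails at once if the ferrule tray is disturbed (moved more than 25 mm) (distance of ferrule_tray from where it was at the start of the episode above 0.025 m).
It also fails if it takes over 128 s, if anything falls off the work surface, if the arm or the gripper's body presses on something with over 40 N, if the wrist force passes 120 N, or if a joint passes its speed limit or range.

## Working session

There is one attempt and no reset: what is moved stays moved. The work goes in short steps, each a Python script; the robot and the scene stay as the last script left them, time stands still between calls to the robot, and variables do not carry over. Pictures are saved under pics/ and viewed, at most 14 in all, crops included, and the job is handed in when it is done.

```bash
ls; mkdir -p pics; python3 - <<'E'
from station import arm, snapshot, camera_info
import cv2
for n in ["scene","side","wrist"]:
    cv2.imwrite(f"pics/{n}0.png",snapshot(n)); print(n,camera_info(n))
print(arm.read_tool_pos(),arm.read_eef_rot(),arm.read_time(),arm.read_opening())
E
```

```text
pics
scene {'fx': 380.05161245904327, 'fy': 380.05161245904327, 'cx': 278.14809362522936, 'cy': 212.12723201953108, 'R': array([[ 0.78525784,  0.61911243,  0.00836217],
       [ 0.36448406, -0.4512954 , -0.81454517],
       [-0.50052123,  0.64267586, -0.58003986]]), 't': array([-0.45284159, -0.18295512,  1.45188499])}
side {'fx': 414.0745755238099, 'fy': 414.0745755238099, 'cx': 280.0143461447886, 'cy': 212.75180513148717, 'R': array([[-0.98284879, -0.18440019,  0.00219858],
       [-0.14154609,  0.74668831, -0.64993944],
       [ 0.1182073 , -0.63910339, -0.75998282]]), 't': array([0.60935176, 0.14618648, 1.26463644])}
wrist {'fx': 350.7440191619809, 'fy': 350.7440191619809, 'cx': 285.4116337534926, 'cy': 208.95648203073796, 'T_tool_cam': array([[ 1.75249537e-04, -9.63016721e-01, -2.69441580e-01,
         6.88953548e-02],
       [ 9.99999810e-01,  9.54021763e-06,  6.16319554e-04,
         4.33716543e-04],
       [-5.90955505e-04, -2.69441637e-01,  9.63016539e-01,
        -6.93573690e-02],
       [ 0.00000000e+00,  0.00000000e+00,  0.00000000e+00,
         1.00000000e+00]])}
[ 0.24923256 -0.59982568  0.30297117] [ 9.80674370e-01  1.95644363e-01 -2.11551283e-04 -1.00909252e-03] 0.15 1.001065141717252
```

View pics/scene0.png

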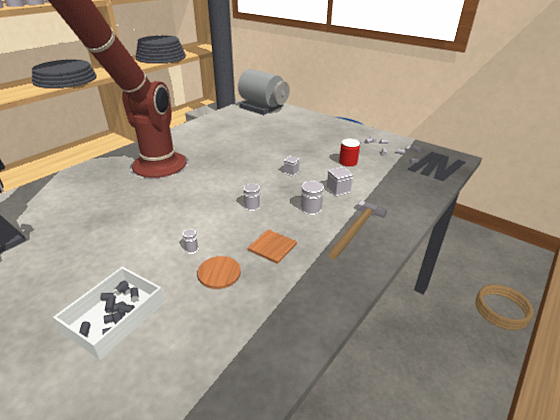

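View pics/side0.png

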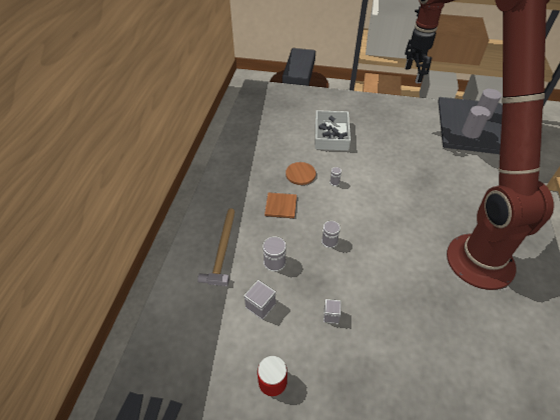

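The scene view has the round board at (219,272), the square board at (273,246), the small, medium and large beakers at (190,241), (252,197) and (312,197), the large tin at (340,181) and the small tin at (291,165). The side view shows the same layout. I'll triangulate rough positions from these, then survey with the wrist camera.

```bash
cat > h.py <<'E'
from station import arm, snapshot, camera_info, ticket
import numpy as np, cv2
from scipy.spatial.transform import Rotation as Rn
def quat(a): return [np.cos(a/2),np.sin(a/2),0,0]   # tool down, tool x along world angle a
def ext(name):
    c=camera_info(name)
    if name!="wrist": return c,c["R"].T,-c["R"].T@c["t"]
    Rt=Rn.from_quat(arm.read_eef_rot()).as_matrix(); p=np.array(arm.read_tool_pos()); T=c["T_tool_cam"]
    return c,Rt@T[:3,:3],Rt@T[:3,3]+p
def ray(E,u,v):
    c,R,o=E; return o,R@np.array([(u-c["cx"])/c["fx"],(v-c["cy"])/c["fy"],1.])
def onplane(E,u,v,z):
    o,d=ray(E,u,v); return o+d*(z-o[2])/d[2]
def proj(E,X):
    c,R,o=E; q=R.T@(np.array(X)-o); return c["fx"]*q[0]/q[2]+c["cx"],c["fy"]*q[1]/q[2]+c["cy"]
def tri(a,b):
    (o1,d1),(o2,d2)=a,b; s=np.linalg.lstsq(np.c_[d1,-d2],o2-o1,rcond=None)[0]
    p,q=o1+s[0]*d1,o2+s[1]*d2; return (p+q)/2,np.linalg.norm(p-q)
E
python3 - <<'E'
from h import *
np.set_printoptions(precision=4,suppress=True)
A,B=ext("scene"),ext("side")
for n,a,b in [("bs",(190,233),(336,171)),("bm",(252,187),(331,228)),("bl",(312,187),(274,244)),("tl",(340,174),(260,292)),("ts",(291,160),(333,304)),
   ("rb",(219,271),(301,173)),("sb",(272,246),(281,205)),("can",(349,144),(272,366))]:
    print(n,*tri(ray(A,*a),ray(B,*b)))
for x,y in [(.5,.12),(.5,-.18),(.5,0.)]:
    for a in [0,np.pi,np.pi/2,-np.pi/2]:
        print(x,y,a,arm.ik([x,y,.38],quat(a)))
E
```

```text
bs [ 0.4704 -0.2507  0.0565] 0.002304493700330551
bm [0.4601 0.0144 0.07  ] 0.00026907998306039945
bl [0.617  0.115  0.0829] 0.0012713670762473314
tl [0.6268 0.267  0.065 ] 0.00360257272817657
ts [0.4283 0.2604 0.0546] 0.0026638075683588585
rb [ 0.5945 -0.2703  0.006 ] 0.002742105012890966
sb [ 0.6375 -0.1064  0.0038] 0.0019511035265862239
can [0.5519 0.4612 0.0803] 0.001940658159486289
0.5 0.12 0 [ 0.0223  0.3564 -0.4237  1.6826  0.1588  1.1367 -2.0157]
0.5 0.12 3.141592653589793 [ 0.3976  0.4993 -1.0499  1.6725  0.4549  1.2385  0.8182]
0.5 0.12 1.5707963267948966 [ 0.1437  0.3821 -0.605   1.6792  0.2341  1.1536 -0.5231]
0.5 0.12 -1.5707963267948966 [ 0.4395  0.5383 -1.1463  1.6716  0.5111  1.2698  2.3301]
0.5 -0.18 0 [ 0.3353  0.3601 -0.0441  1.6465  0.0171  1.1353 -1.2841]
0.5 -0.18 3.141592653589793 [ 0.824   0.451  -0.7889  1.6319  0.3381  1.2009  1.5321]
0.5 -0.18 1.5707963267948966 [ 0.5909  0.3847 -0.416   1.6386  0.1667  1.1535  0.1341]
0.5 -0.18 -1.5707963267948966 [ 0.0307  0.3767  0.3973  1.6559 -0.1572  1.1407 -2.6729]
0.5 0.0 0 [ 0.1261  0.3159 -0.2316  1.7221  0.0796  1.1128 -1.7005]
0.5 0.0 3.141592653589793 [ 0.5572  0.4155 -0.8743  1.7102  0.3419  1.1771  1.1621]
0.5 0.0 1.5707963267948966 [ 0.3267  0.3434 -0.5139  1.7164  0.184   1.13   -0.2411]
0.5 0.0 -1.5707963267948966 [-0.7725  0.4956  1.1383  1.7465 -0.4791  1.2132 -2.6467]
```

Every height agrees with the given sizes. Next is a wrist survey from two poses.

```bash
python3 - <<'E'
from h import *
import pickle
Es=[]
for i,(x,y) in enumerate([(.57,-.17),(.57,.17)]):
    arm.movep([x,y,.40],quat(0.)); arm.pause(.3)
    E=ext("wrist"); im=snapshot("wrist"); cv2.imwrite(f"pics/w{i}.png",im); Es.append(E)
    hsv=cv2.cvtColor(im,cv2.COLOR_BGR2HSV)
    m=cv2.inRange(hsv,(3,100,60),(22,255,255)); m=cv2.morphologyEx(m,cv2.MORPH_OPEN,np.ones((5,5)))
    for c in cv2.findContours(m,0,2)[0]:
        if cv2.contourArea(c)<500: continue
        w=np.array([onplane(E,u,v,.012)[:2] for u,v in c[:,0]],np.float32)*1000
        print(i,cv2.minEnclosingCircle(w),cv2.minAreaRect(w),cv2.contourArea(w))
    print(arm.read_time(),E[2])
pickle.dump(Es,open("E.pkl","wb"))
E
```

```text
0 ((598.4876708984375, -270.9450378417969), 54.42666244506836) ((598.5121459960938, -270.93963623046875), (108.50946044921875, 106.53118896484375), 89.95401000976562) 9080.563798950054
0 ((640.2434692382812, -106.85994720458984), 68.49327087402344) ((640.1962280273438, -106.73409271240234), (99.2970199584961, 98.8339614868164), 5.094069004058838) 9545.130175649072
2.4667 [ 0.63886983 -0.17079691  0.46925128]
1 ((640.6447143554688, -103.79290008544922), 69.27615356445312) ((640.1461791992188, -103.30496978759766), (99.54508972167969, 103.07295989990234), 5.056621074676514) 9956.346283602528
4.1 [0.6393368  0.16867773 0.46935649]
```

View pics/w0.png

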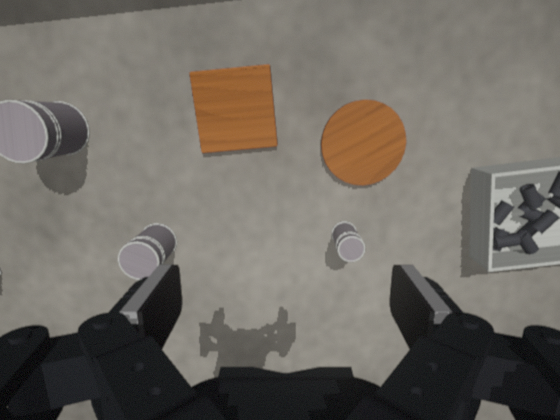

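View pics/w1.png

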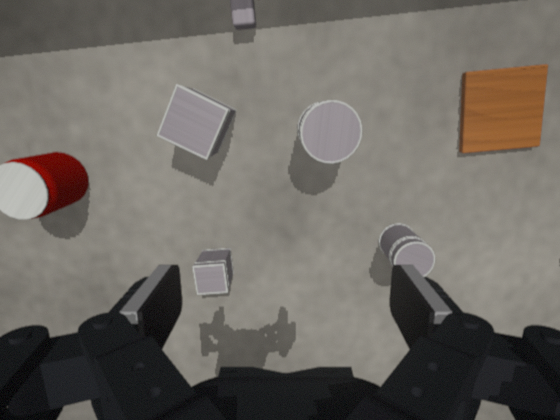

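The wrist pictures show the lit top faces clearly. In w0, beaker_small is at (351,248) and medium at (138,258). In w1, large is at (331,131), tin_large at (194,121), tin_small at (211,279) and medium at (413,260). I'll segment these top faces and project them onto the known top-height planes.

```bash
python3 - <<'E'
from h import *
import pickle
Es=pickle.load(open("E.pkl","rb"))
for n,i,(u,v),h,s in [("bs",0,(351,248),.060,34),("bm",0,(138,258),.072,50),("bm",1,(413,260),.072,50),("bl",1,(331,131),.084,66),("bl",0,(20,131),.084,66),("tl",1,(194,121),.070,60),("ts",1,(211,279),.056,40)]:
    im=cv2.imread(f"pics/w{i}.png")
    print(n,i,"px",im[v,u],"bg",np.median(im[:250].reshape(-1,3),0),end=" ")
    m=np.zeros((422,562),np.uint8)
    cv2.floodFill(cv2.medianBlur(im,3),m,(u,v),0,(22,)*3,(40,)*3,4|(255<<8)|cv2.FLOODFILL_MASK_ONLY|cv2.FLOODFILL_FIXED_RANGE)
    m=m[1:-1,1:-1]; c=max(cv2.findContours(m,0,2)[0],key=cv2.contourArea)
    w=np.array([onplane(Es[i],a,b,h)[:2] for a,b in c[:,0]],np.float32)*1000
    (cx,cy),r=cv2.minEnclosingCircle(w)
    print("circ %.1f %.1f d%.1f"%(cx,cy,2*r),"rect",np.round(np.hstack([np.array(q).ravel() for q in cv2.minAreaRect(w)]),1),"want",s)
E
```

```text
bs 0 px [145 142 148] bg [121. 128. 134.] circ 450.8 -155.0 d742.6 rect [ 492.7 -165.6  727.6  465.9   85.8] want 34
bm 0 px [141 136 143] bg [121. 128. 134.] circ 448.6 -160.5 d740.1 rect [ 504.  -164.1  721.9  454.7   88.7] want 50
bm 1 px [142 139 143] bg [124. 132. 137.] circ 476.6 157.1 d722.3 rect [494.5 173.2 453.8 692.2   5.6] want 50
bl 1 px [147 143 150] bg [124. 132. 137.] circ 552.5 106.6 d623.3 rect [506.1 115.1 437.  547.2   5.6] want 66
bl 0 px [143 139 145] bg [121. 128. 134.] circ 455.1 -159.5 d714.3 rect [ 507.1 -163.9  696.8  440.7   88.2] want 66
tl 1 px [144 139 145] bg [124. 132. 137.] circ 429.3 162.2 d713.3 rect [494.9 170.2 454.4 689.5   5.6] want 60
ts 1 px [146 141 147] bg [124. 132. 137.] circ 421.9 162.0 d738.3 rect [489.9 170.3 470.4 713.7   5.6] want 40
```

```bash
cat >> h.py <<'E'
def top(im,E,u,v,h):
    b=cv2.GaussianBlur(im,(3,3),0).astype(int)
    m=((b[...,0]-b[...,1]>-2)&(b[...,1]>122)).astype(np.uint8)
    m=cv2.morphologyEx(m,cv2.MORPH_OPEN,np.ones((3,3),np.uint8))
    L=cv2.connectedComponents(m)[1]; l=L[int(v),int(u)]
    if l==0: return None
    c=max(cv2.findContours((L==l).astype(np.uint8),0,1)[0],key=cv2.contourArea)
    w=np.array([onplane(E,a,b,h)[:2] for a,b in c[:,0]],np.float32)*1000
    hull=cv2.convexHull(w); M=cv2.moments(hull); (cx,cy),r=cv2.minEnclosingCircle(w)
    return np.round([cx,cy,2*r,M["m10"]/M["m00"],M["m01"]/M["m00"],2*np.sqrt(M["m00"]/np.pi)],1),np.round(np.hstack([np.array(q).ravel() for q in cv2.minAreaRect(w)]),1)
E
python3 - <<'E'
from h import *
import pickle
Es=pickle.load(open("E.pkl","rb"))
for n,i,(u,v),h,s in [("bs",0,(351,248),.060,34),("bm",0,(138,258),.072,50),("bm",1,(413,260),.072,50),("bl",1,(331,131),.084,66),("bl",0,(20,131),.084,66),("tl",1,(194,121),.070,60),("ts",1,(211,279),.056,40)]:
    print(n,i,s,*top(cv2.imread(f"pics/w{i}.png"),Es[i],u,v,h))
E
```

```text
bs 0 34 [ 474.7 -253.5   35.2  473.4 -253.1   31. ] [ 472.7 -253.    30.8   29.5   44.8]
bm 0 50 [462.1   9.7  47.2 462.2  10.1  45.6] [462.2  10.2  44.9  44.9  39.6]
bm 1 50 [464.3   8.7  49.3 465.7   9.1  42.2] [466.8   8.3  46.2  35.2  64.2]
bl 1 66 [617.  119.5  64.  617.2 119.5  62.4] [617.3 119.5  62.   62.2  55.1]
bl 0 66 [617.3 118.7  63.1 616.2 113.9  56.4] [615.6 111.6  47.5  62.2  77.6]
tl 1 60 [627.3 272.4  78.4 627.2 272.1  64.6] [627.2 272.1  57.3  57.9  63.7]
ts 1 40 [429.6 266.9  49.5 429.8 266.6  41.3] [429.8 266.6  37.5  37.2   4.6]
```

All sizes match. I'll hover over each piece to re-measure it, then grasp. First I'm checking IK for the whole plan and picking and placing the small beaker.

```bash
cat >> h.py <<'E'
RB=np.array([.5985,-.271]); SB=np.array([.640,-.1055]); SY=np.radians(5.)
P={"bs":(.4735,-.253,.060),"bm":(.4625,.0095,.072),"bl":(.617,.1195,.084),"tl":(.6272,.2721,.070),"ts":(.4298,.2666,.056)}
A0={"bs":0,"bm":0,"bl":0,"tl":np.radians(-26.3),"ts":np.radians(4.6)}
def look(x,y,h,a,name=None,zb=0.):
    "hover so that the top centre sits mid-image; return top measurement"
    arm.movep([x,y,h+zb+.18],quat(a)); arm.pause(.25)
    E=ext("wrist"); im=snapshot("wrist")
    if name: cv2.imwrite(f"pics/{name}.png",im)
    return top(im,E,*proj(E,[x,y,h+zb]),h+zb)
def pick(x,y,h,a,effort=40):
    arm.move_gripper(1.0); arm.line_to([x,y,h+.07],.2,quat(a)); arm.line_to([x,y,h+.024],.1)
    arm.move_gripper(0.,effort); o=arm.read_opening(),arm.read_finger_force()
    arm.line_to([x,y,h+.024+.14],.2); return o
def place(x,y,h,a):
    z=h+.024+.012
    arm.movep([x,y,z+.115],quat(a)); arm.pause(.2)
    arm.line_to([x,y,z+.02],.15); arm.line_to([x,y,z+.0007],.03); arm.pause(.15)
    f=arm.read_ft_force(); arm.move_gripper(1.); arm.line_to([x,y,z+.12],.15); return np.round(f,1)
E
python3 - <<'E'
from h import *
for k in P:
    q=arm.ik([P[k][0],P[k][1],P[k][2]+.024],quat(A0[k])); print(k,np.round(q,2) if q is not None else q)
for c,a in ((RB,0),(SB,SY)):
    q=arm.ik([*c,.1],quat(a)); print(np.round(q,2) if q is not None else q)
k="bs"; x,y,h=P[k]
r=look(x,y,h,0,"h_bs"); print(r)
x,y=r[0][:2]/1000
assert abs(x-P[k][0])<.008 and abs(y-P[k][1])<.008 and 28<r[0][2]<38
print(pick(x,y,h,0)); cv2.imwrite("pics/g_bs.png",snapshot("wrist"))
print(place(*RB,h,0)); print(look(*RB,h,0,"p_bs",.012),arm.read_time())
E
```

```text
bs [ 0.46  0.76 -0.02  1.94  0.02  0.44 -1.14]
bm [-0.03  0.68 -0.05  2.14  0.1   0.32 -1.74]
bl [-0.19  0.81 -0.07  1.67  0.08  0.67 -1.87]
tl [-0.43  0.9  -0.02  1.5   0.02  0.75 -2.49]
ts [-0.55  0.74 -0.08  2.03  0.15  0.37 -2.23]
[ 0.41  0.86 -0.03  1.58  0.04  0.71 -1.21]
[ 0.16  0.85 -0.05  1.61  0.06  0.69 -1.41]
(array([ 472.2, -253.2,   30.8,  472.2, -253.1,   30.1]), array([ 4.72e+02, -2.53e+02,  3.00e+01,  2.97e+01,  1.00e-01]))
(0.3979242054223733, 39.55581530928612)
[-0.2  1.2  1.5]
(array([ 598.3, -271.2,   30.8,  598.2, -271.2,   30.1]), array([ 598.1, -271.3,   30.1,   29.6,   44.6])) 13.6083
```

View pics/p_bs.png

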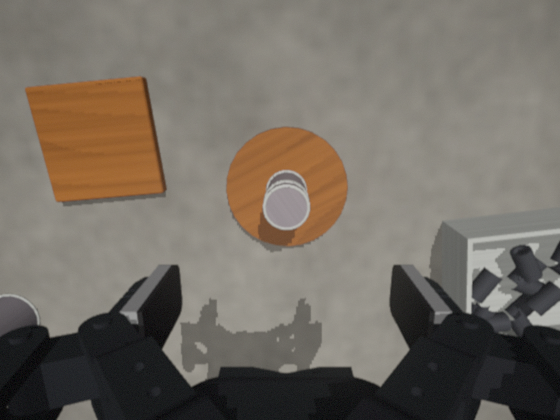

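```bash
python3 - <<'E'
from h import *
k="bm"; x,y,h=P[k]
arm.line_to([*RB,.27],.3)
r=look(x,y,h,0,"h_bm"); print(r)
x,y=r[0][:2]/1000
assert abs(x-P[k][0])<.008 and abs(y-P[k][1])<.008 and 43<r[0][2]<53
print(pick(x,y,h,0)); cv2.imwrite("pics/g_bm.png",snapshot("wrist"))
print(place(.5983,-.2712,h,0)); print(look(*RB,h,0,"p_bm",.012),arm.read_time())
E
```

```text
(array([461.7,  10.3,  46.9, 461.7,  10.5,  46.1]), array([461.5,  10.4,  45.8,  45.8,  45. ]))
(0.5667777587086644, 41.01316351443529)
[-2.8  1.5  4.5]
(array([ 597.5, -271.5,   46.8,  597.4, -271.3,   46. ]), array([ 597.4, -271.4,   45.5,   46. ,   45.1])) 23.2917
```

p_bs shows the small beaker upright at (287,205), centred on the round board. The medium beaker measures centred at the right height. Large beaker next.

```bash
python3 - <<'E'
from h import *
k="bl"; x,y,h=P[k]
arm.line_to([*RB,.27],.3)
r=look(x,y,h,0,"h_bl"); print(r)
x,y=r[0][:2]/1000
assert abs(x-P[k][0])<.008 and abs(y-P[k][1])<.008 and 58<r[0][2]<69
print(pick(x,y,h,0)); cv2.imwrite("pics/g_bl.png",snapshot("wrist"))
print(place(.5975,-.2714,h,0)); print(look(*RB,h,0,"p_bl",.012),arm.read_time())
a,b=cv2.imread("pics/p_bm.png"),cv2.imread("pics/p_bl.png")
cv2.imwrite("pics/pp.png",np.hstack([a[60:360,80:480],b[60:360,80:480]]))
E
```

```text
(array([618.8, 120. ,  65.5, 617.8, 119.5,  62.4]), array([617.3, 119.4,  61.7,  62.2,  44.6]))
(0.772914293063616, 45.163996517658234)
[-2.6  1.3  5.4]
(array([ 595. , -271.6,   62.8,  594.9, -271.5,   62. ]), array([ 594.8, -271.6,   61.6,   61.7,   44.9])) 33.2583
```

View pics/pp.png

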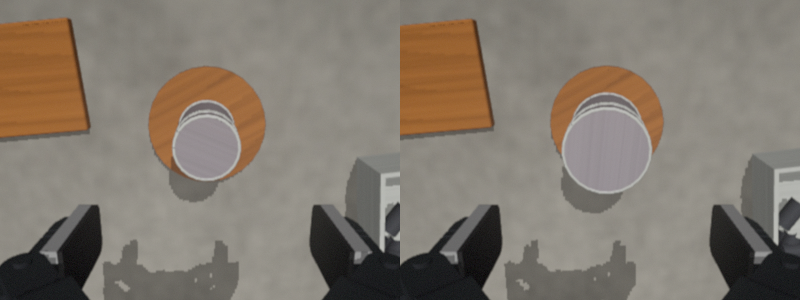

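The left crop (medium) and right crop (large) both show the piece upright and concentric on the round board, at about (207,145) and (606,150) in the combined picture. Tins next.

```bash
python3 - <<'E'
from h import *
arm.line_to([*RB,.29],.3)
dst=SB
for k,s in (("ts",40),("tl",60)):
    x,y,h=P[k]; a=A0[k]
    r=look(x,y,h,a,"h_"+k); print(k,r)
    x,y=r[1][:2]/1000; ang=np.radians(r[1][4])
    a+= (ang-a+np.pi/4)%(np.pi/2)-np.pi/4
    assert abs(x-P[k][0])<.008 and abs(y-P[k][1])<.008 and abs(r[1][2:4]-s+2).max()<4 and abs(a-A0[k])<.07
    print(np.degrees(a),pick(x,y,h,a)); cv2.imwrite(f"pics/g_{k}.png",snapshot("wrist"))
    print(place(*dst,h,SY)); r=look(*SB,h,SY,"p_"+k,.012); print(r,arm.read_time())
    assert abs(r[1][:2]-SB*1000).max()<6
    dst=r[1][:2]/1000
    arm.line_to([*SB,.29],.3)
E
```

```text
ts (array([429.1, 267.1,  51.1, 429. , 267.1,  41.1]), array([429.1, 267.1,  36.8,  36.7,   4.5]))
4.5 (0.4640593636525432, 40.5252742767334)
[-0.6 -0.1  0.7]
(array([ 639.7, -106.1,   50.1,  639.6, -106. ,   41.1]), array([ 639.6, -105.9,   36.5,   36.8,    5. ])) 44.275
tl (array([626.8, 272.4,  78.9, 627.1, 272.5,  63.8]), array([626.9, 272.4,  56.9,  56.8,  63.6]))
-26.399999999999995 (0.6975705523093284, 44.16120529174805)
[-2.9 -0.2  4.5]
(array([ 639.2, -106.3,   79.2,  639.1, -106.3,   63.6]), array([ 639.2, -106.3,   56.3,   56.9,    5. ])) 54.2917
```

```bash
python3 - <<'E'
from h import *
arm.movep([.5,.1,.40],quat(0.)); arm.pause(.5)
a,b=snapshot("scene"),snapshot("side")
c=cv2.resize(a[180:310,160:330],(400,306),interpolation=cv2.INTER_CUBIC); d=cv2.resize(b[110:240,230:400],(400,306),interpolation=cv2.INTER_CUBIC)
cv2.imwrite("pics/fin.png",np.vstack([np.hstack([cv2.resize(a,(400,300)),cv2.resize(b,(400,300))]),np.hstack([c,d])[:300]]))
A,B=ext("scene"),ext("side")
for n,X in (("bl",(.595,-.2715,.096)),("tl",(.6392,-.1063,.082)),("bl0",(.595,-.2715,.012)),("tl0",(.6392,-.1063,.012))): print(n,np.round(proj(A,X)),np.round(proj(B,X)))
E
```

```text
bl [215. 244.] [302. 154.]
tl [272. 224.] [280. 189.]
bl0 [218. 269.] [301. 172.]
tl0 [272. 244.] [280. 203.]
```

View pics/fin.png

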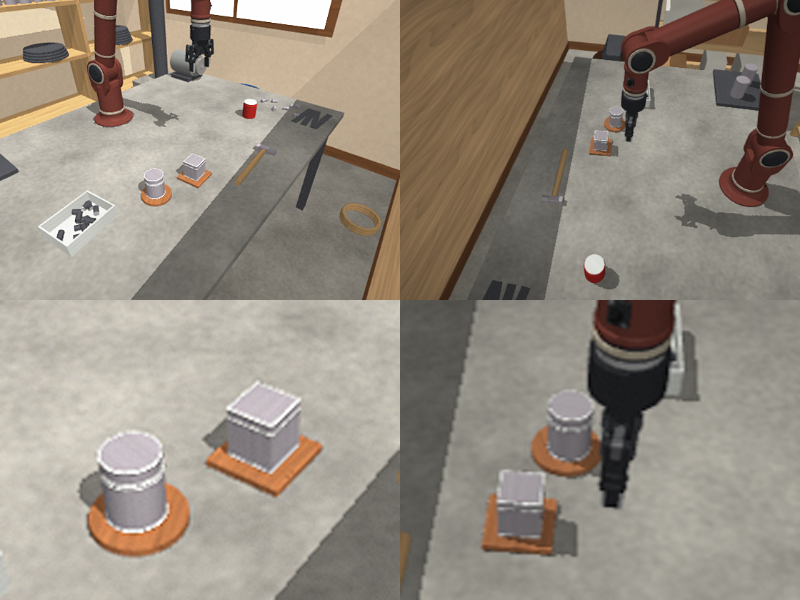

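Both stacks sit flat on their boards. In the scene view the tops are at about (215,244) and (272,224), exactly as projected for seated pieces, and the bystanders haven't moved.

```bash
python3 -c "
from station import ticket; print(ticket.finish_job())"
```

```text
the job is handed in; nothing more can be done
None
```

I've handed the job in: the three beakers are nested mouth down on the round board and the two tins on the square board, all let go. In the last pictures both stacks stood flat and centred, and the hammer, can and tray looked untouched; the hand-in gave no verdict.

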